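# Thread check of a base jack with a ring gauge

## Task

Check the thread of the scaffold jack standing on the board: pick up the knurled thread ring gauge, set it level on the top of the spindle and wind it down clockwise until it stops against the wing nut and the turning stiffens, nipped up finger-tight but never forced. Then back it off half a turn so that it is not left jammed, and let go of it. Leave the spare wing nut and the cut tube ring where they lie.

Things in the scene. Friction and masses are not known exactly. Their poses are not given: they have to be found in the camera images.
- gauge: Thread ring gauge, loose, lying flat: bright steel ring, 56 mm outside, 30 mm high, about 0.34 kg, knurled outside. Bore 30.8 mm with a coarse right-hand thread (10 mm lead), its crests at 22 mm diameter, from 3 to 25 mm above the underside; its lower end is on the +y side. On the jack it has 1.3 mm of free play up and down and does not unwind by itself. Origin: centre of the underside, z up.
- jack: Scaffold base jack nailed to a 340 x 200 x 38 mm board (long side along x); does not move. Base plate 130 mm square, upright spindle with a right-hand thread, 29 mm over the thread, core 20 mm, end chamfered. Clockwise from above winds a gauge down, 10 mm a turn (1.6 mm a radian). Origin: centre of the board's underside; the spindle stands on the z axis.
- spindle_tip (a point): Top end of the spindle on its axis, 200 mm above the bench. The top 14 mm are plain (20 mm thick, chamfered); below, the thread starts on the jack's +x side. The gauge lands on the thread 17 to 27 mm (underside) below the tip: lowest with its thread end just anticlockwise of the spindle's, 10 mm a turn higher as it is set farther round anticlockwise. It winds on from anywhere.
- nut: Dark cast wing nut on the spindle, standing firm at a height that differs from jack to jack: round hub 53 mm across, 36 mm high, two ears reaching 84 mm from the axis, no higher than 31 mm. The gauge comes up against its flat top: turning it takes under 0.1 N m free, about 0.2 nipped finger-tight, rising some 2 N m a radian. Origin: centre of its underside, on the spindle's axis.
- nut_top (a point): Centre of the nut's flat top, on the spindle's axis, 36 mm above the nut's origin; 31 to 36 mm below the spindle tip. From landing it takes the gauge 0.4 to 2.1 turns to come up against it.
- spare_nut: Loose spare wing nut, dark cast iron, same shape as the one on the jack (53 mm hub, 36 mm high, two ears, 168 mm over the ears). Not wanted: leave it. Origin: centre of the underside.
- tube_end: Loose ring cut from a steel tube, smooth, 48 mm outside, 41 mm inside, 55 mm high. Not wanted: leave it. Origin: centre of the underside.
Things that resemble listed ones, but are neither listed nor needed, are in the scene too. What is shaped like the gauge but purple or turquoise is not meant.

How it is judged:
On the way, in this order (a step that is already met when the one before it is completed fails the run):
1. the gauge is on the spindle, level, its underside below the tip (horizontal distance between gauge and spindle_tip below 0.005 m and z of gauge in the frame of spindle_tip below -0.004 m and angle between gauge's own z axis and vertical below 0.15 rad), for 0.2 s.
2. the gauge has been wound down and nips the wing nut with more than 10 N (horizontal distance between gauge and spindle_tip below 0.005 m and contact force between gauge and nut above 10 N), for 0.1 s.
At the end, for the whole second after the job is handed in: the gauge hangs level (within 0.12 rad) on the spindle's thread, at rest and let go, clear of the wing nut: its underside is 1.0 to 6.5 mm above the nut's top, which is a quarter to three quarters of a turn back from where it nipped (horizontal distance between gauge and spindle_tip below 0.004 m and angle between gauge's own z axis and vertical below 0.12 rad and z of gauge in the frame of nut_top between 0.001 and 0.0065 m and contact force between gauge and nut below 0.3 N and linear speed of gauge below 0.01 m/s); the robot touches nothing.
It fails at once if the gauge is forced against the wing nut with more than 60 N (contact force between gauge and nut above 60 N).
It fails at once if the spare nut is moved (distance of spare_nut from where it was at the start of the episode above 0.02 m).
It fails at once if the tube end is moved (distance of tube_end from where it was at the start of the episode above 0.02 m).
It also fails if it takes over 72 s, if anything falls off the work surface, if the arm or the gripper's body presses on something with over 40 N, if the wrist force passes 120 N, or if a joint passes its speed limit or range.

## Robot

A 6-joint arm with a two-finger parallel gripper is mounted at the origin on the work surface. World frame = base frame: x ahead of the robot, y to its left, z up, the work surface at z = 0. Lengths are in m, angles in rad, forces in N, time in s.
With the tool pointing down it reaches from about 0.3 to 0.775 m from the base axis. Payload 14.6 kg.
Tool frame: the origin (TCP) lies at the centre of the arm's flange, where the gripper is bolted on; the fingertips stand 199 mm ahead of it and the grasp point (between the pads) lies 180 mm ahead of it; z points along the fingers, y is the line along which they close (so a half turn about z gives the same grasp; the last joint's range is limited). The gripper opens to 94 mm and grips with 3 to 60 N. Pads are 16 mm wide; open, the fingers measure 119 mm over their backs; the gripper's body (75 mm by 177 mm) begins 78 mm behind the grasp point.
Start: joints at [-1.224, 0.3, 1.521, -0, 1.321, -0.067], TCP at [0.221, -0.504, 0.405] pointing down, gripper open.
Joint ranges: [-3.03, 3.03], [-0.79, 2.21], [0.23, 2.52], [-1.04, 4.18], [0, 3.07], [-2.55, 2.55]. Speed limits (rad/s): [2.22, 2.22, 2.57, 3.14, 3.14, 3.14].

## Interface

Orientations are given as [roll, pitch, yaw] about the fixed x, y, z axes, in that order (R = Rz(yaw) Ry(pitch) Rx(roll)).
In Python, from station import ctrl gives the robot as it stands. The module is installed in compiled form; this text tells all that it offers.
- The arm moves only by the tool servo_tool, never from a script. Its argument "motion" is a list of rows, each a list of 5 numbers: the closure, from 0 (fully open) to 1 (shut), then the shift along the world's x, y, z in cm, then the turn about the world's z in degrees. A call has 1 to 20 rows; each row is the pose to reach, as a shift and turn from the pose commanded when the call began; what a row does not reach only later rows make up. A row lasts 1/8 s, in which the tool goes at most 62.5 mm and 10.7 degrees, less where a joint would pass 70% of its speed; a pose out of reach is approached as far as the arm can. A call with a gripper value outside its range is refused whole. The fingers move at their own pace and stop on an object; "squeeze" is the grip in N (left out, the last holds). Time passes only in rows, so rows that repeat a pose let the fingers close. It gives the time, the measured TCP pose, the force, the opening and the grip force at its end, in the units of the state.
- ctrl.get_obs(): the state, without advancing time (a new reading comes with each control period).
- ctrl.camera(name): name is "scene" or "top" or "wrist"; returns a dict with "image" (420x560x3 uint8, red, green, blue), "fx", "fy", "cx", "cy" (pixels), "camera_from_world" (4x4, takes a point from world to camera coordinates); the wrist camera has in their place "hand_eye" (4x4, takes a point from camera to tool coordinates, whose origin is the TCP and whose axes are the flange's). Camera axes: x right, y up, looking along -z (the intrinsics and any distortion apply to the point x, -y, -z); pixel columns grow to the right and rows downward; lengths in m; the calibration is good to about 2 mm. A picture is of the moment at which its call begins: read the wrist's pose just before it. There is no depth.
- ctrl.hand_in(): hands the job in; it is judged then, once.
The state is a dict: "time_s": time; "qpos": joint angles; "joint_vel": joint speeds; "tau": joint torques, N m; "ee_pos": TCP position; "eef_rot": TCP orientation; "force": force on the tool from outside, world axes, zero at the start; "moment": the same for the moment, N m; "grip_width": finger opening in m; "grip_force": force on a finger pad.
Only numpy, scipy, OpenCV 4.12 (cv2) and the standard library are available. Lean on these libraries where they do the work, as an engineer would, in place of code of your own. Each camera call takes 0.05 s, during which the arm holds its last target. There are 200 camera calls.

## Working session

There is one attempt and no reset: what is moved stays moved. The work goes in short steps, Python scripts to look and compute and a tool call to move; the robot and the scene stay as the last step left them, time stands still between calls to the robot, and variables do not carry over. Pictures are saved under pics/ and viewed, at most 10 in all, crops included, and the job is handed in when it is done.

Besides the shell and the picture viewer there is one more tool, called after "Emit:" by a JSON object that holds its "fn" and its "kwargs". servo_tool: Moves the arm, as the interface text tells. Its arguments: {"type":"object","properties":{"motion":{"type":"array","items":{"type":"array","items":{"type":"number"}}},"squeeze":{"type":"number"}},"required":["motion"]}

```bash
mkdir -p pics
cat > h.py <<'E'
import numpy as np, cv2
from scipy.spatial.transform import Rotation as R
from station import ctrl
def cam(n):
    o=ctrl.get_obs(); c=ctrl.camera(n)
    if n=="wrist":
        T=np.eye(4);T[:3,:3]=R.from_euler('xyz',o['eef_rot']).as_matrix();T[:3,3]=o['ee_pos']
        c['W']=T@c['hand_eye']
    else: c['W']=np.linalg.inv(c['camera_from_world'])
    return c
def save(c,f): cv2.imwrite(f,c['image'][:,:,::-1])
def ray(c,u,v):
    d=np.array([(u-c['cx'])/c['fx'],-(v-c['cy'])/c['fy'],-1.]); d=c['W'][:3,:3]@d
    return c['W'][:3,3],d/np.linalg.norm(d)
def plane(c,u,v,z):
    o,d=ray(c,u,v); return o+d*(z-o[2])/d[2]
def proj(c,p):
    q=np.linalg.inv(c['W'])@np.append(p,1); return c['cx']+c['fx']*q[0]/-q[2], c['cy']+c['fy']*q[1]/q[2]
def tri(obs):
    A=np.zeros((3,3));b=np.zeros(3)
    for o,d in obs:
        M=np.eye(3)-np.outer(d,d);A+=M;b+=M@o
    return np.linalg.solve(A,b)
E
python3 - <<'E'
from h import *
print(ctrl.get_obs())
ims=[]
for n in("scene","top","wrist"):
    c=cam(n); save(c,f'pics/{n}0.png'); print(n,c['W'].round(3).tolist(),c['fx'],c['cx'],c['cy'],[k for k in c])
E
```

```text
{'time_s': 0.0, 'qpos': array([-1.22359246e+00,  3.00446142e-01,  1.52154308e+00, -2.54488430e-05,
        1.32068499e+00, -6.66064982e-02]), 'joint_vel': array([ 0.0002556 , -0.00192972, -0.00036128, -0.00099372,  0.00074838,
       -0.0011753 ]), 'tau': array([ 9.95276991e-05, -5.31810737e+01, -3.52738774e+01,  7.08598411e-02,
        2.44068395e-02, -1.11511808e-04]), 'ee_pos': array([ 0.22113846, -0.50355448,  0.40411598]), 'eef_rot': array([-3.14051185e+00, -4.73901460e-05,  4.13816648e-01]), 'force': array([-0.10463806,  0.83917352, -0.3484588 ]), 'moment': array([3.56978104e-03, 5.16152486e-05, 1.94387791e-02]), 'grip_force': 0.0, 'grip_width': 0.09376892846463959}
scene [[-0.539, -0.728, 0.424, 0.842], [0.843, -0.47, 0.263, 0.152], [0.008, 0.498, 0.867, 0.821], [0.0, 0.0, 0.0, 1.0]] 379.0367980062507 280.93181982869766 209.13587035372936 ['image', 'fx', 'fy', 'cx', 'cy', 'camera_from_world', 'W']
top [[-0.006, 0.998, -0.069, 0.429], [-1.0, -0.004, 0.026, -0.063], [0.025, 0.069, 0.997, 1.046], [0.0, 0.0, 0.0, 1.0]] 389.9859274757997 285.6186026386931 204.21705648975575 ['image', 'fx', 'fy', 'cx', 'cy', 'camera_from_world', 'W']
wrist [[0.401, 0.888, 0.224, 0.286], [-0.916, 0.389, 0.097, -0.475], [-0.001, -0.244, 0.97, 0.383], [0.0, 0.0, 0.0, 1.0]] 345.8650173258555 276.02294966201947 216.95406476985693 ['image', 'fx', 'fy', 'cx', 'cy', 'hand_eye', 'W']
```

View pics/scene0.png

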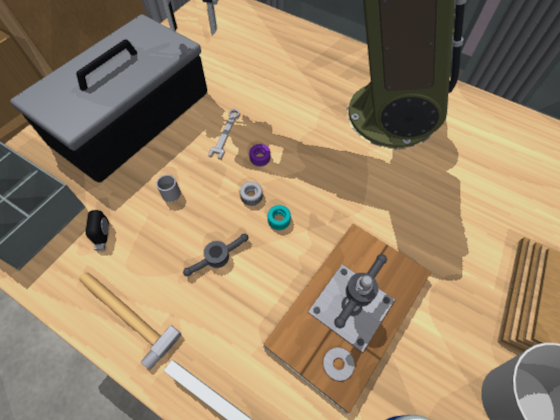

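View pics/top0.png

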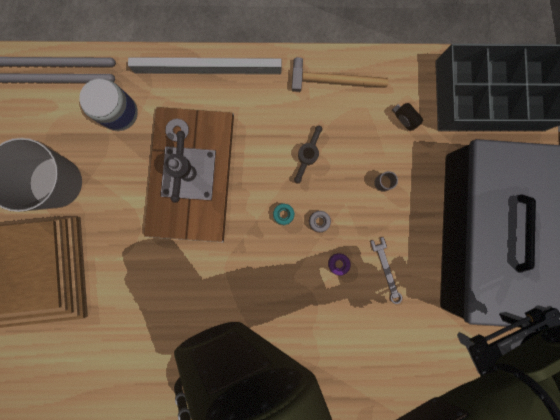

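The candidates shaped like the gauge are purple (scene 260,155; top 339,264), turquoise (279,217; 284,213) and bright steel (251,193; 320,221). The steel one fits the description. The tube end is at scene (168,188), the spare nut at (215,254), and the jack's spindle at about (366,283) in scene and (176,163) in top. I'll confirm the gauge in an enlarged crop.

Run:
```python
import cv2,numpy as np
s=cv2.imread('pics/scene0.png');t=cv2.imread('pics/top0.png')
f=lambda a,u,v,w,h:cv2.resize(a[v:v+h,u:u+w],(400,300),interpolation=cv2.INTER_CUBIC)
cv2.imwrite('pics/crop.png',np.vstack([np.hstack([f(s,220,165,80,60),f(t,280,190,80,60)]),np.hstack([f(s,320,250,80,60),f(t,135,135,80,60)])]))
```

```text
(no output)
```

View pics/crop.png

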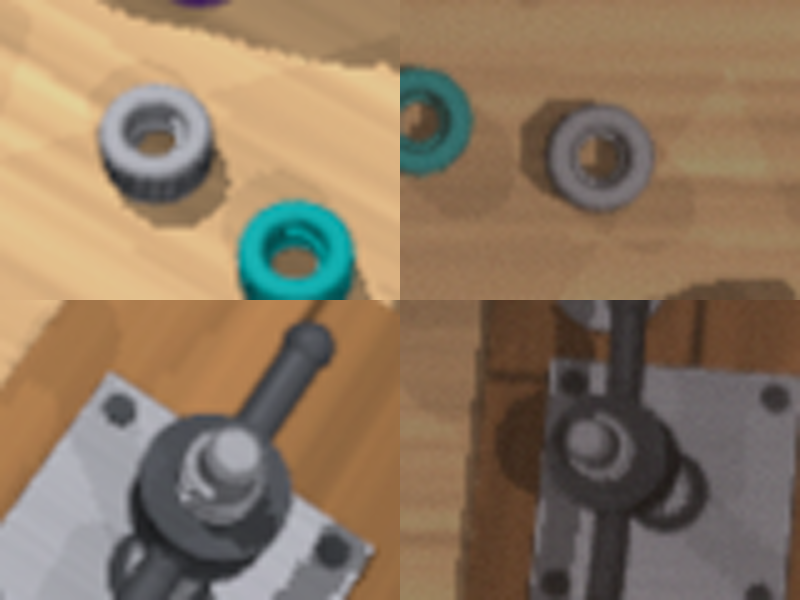

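View pics/wrist0.png

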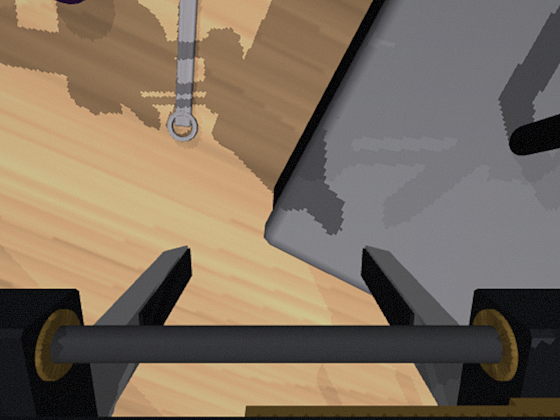

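The crop confirms the bright steel knurled ring, with its top-face centre at scene (251.2,189) and top (320,221.4). The spindle tip is at scene (366.8,280) and top (172.6,163). The wrist view shows only the toolbox and spanner. Next I'll triangulate.

Run:
```python
from h import *
s=cam('scene');t=cam('top')
for n,a,b in(('gauge',(251.2,189),(320,221.4)),('tip',(366.8,280),(172.6,163))):
    print(n,tri([ray(s,*a),ray(t,*b)]).round(4), [plane(s,*a,z).round(4)[:2] for z in (.03,.2)],[plane(t,*b,z).round(4)[:2] for z in (.03,.2)])
# spare nut, tube, purple on ~z .03
for n,p in (('tube',(386,178)),('spare',(308,153)),('earA',(319,129)),('earB',(296,179)),('teal',(284,213)),('jearA',(178,137)),('jearB',(176,197)),('tbl0',(386,181))): print(n,plane(t,*p,.03).round(3))
```

```text
gauge [ 0.4527 -0.1772  0.041 ] [array([ 0.4469, -0.1813]), array([ 0.5319, -0.1098])] [array([ 0.4533, -0.179 ]), array([ 0.4492, -0.1597])]
tip [0.5774 0.1611 0.2006] [array([0.5041, 0.1649]), array([0.5767, 0.162 ])] [array([0.6078, 0.2053]), array([0.5779, 0.1604])]
tube [ 0.567 -0.355  0.03 ]
spare [ 0.634 -0.149  0.03 ]
earA [ 0.698 -0.179  0.03 ]
earB [ 0.565 -0.117  0.03 ]
teal [ 0.476 -0.085  0.03 ]
jearA [0.677 0.192 0.03 ]
jearB [0.519 0.195 0.03 ]
tbl0 [ 0.559 -0.355  0.03 ]
```

Emit:
{"fn": "servo_tool", "kwargs": {"motion": [[0, 3.3, 4.7, 0, 4], [0, 6.6, 9.3, 0, 8], [0, 9.9, 14, 0, 12], [0, 13.2, 18.7, 0, 16], [0, 16.5, 23.4, 0, 20], [0, 19.8, 28, 0, 23], [0, 23, 32.6, 0, 26], [0, 23, 32.6, -6, 26], [0, 23, 32.6, -10, 26], [0, 23, 32.6, -10, 26], [0, 23, 32.6, -10, 26]], "squeeze": 20}}

```text
time_s: 1.62
ee_pos: [0.4515, -0.1779, 0.3063]
eef_rot: [3.14, -0.001, 0.867]
force: [0.4, 0.4, 0.8]
grip_width: 0.0943
grip_force: 0.0
```

Run:
```python
from h import *
o=ctrl.get_obs(); print(o['time_s'],o['ee_pos'],o['eef_rot'],o['qpos'][5],o['force'])
c=cam('wrist'); save(c,'pics/w1.png'); p=o['ee_pos']
for d in(.18,.199,.304-.03): print(d,proj(c,p-[0,0,d]))
print('exp',proj(c,[.451,-.178,.03]))
```

```text
1.625 [ 0.45150998 -0.17787893  0.3063233 ] [ 3.13968062e+00 -5.14149110e-04  8.67348926e-01] 0.25265015851706296 [0.35255017 0.3678199  0.78363145]
0.18 (np.float64(275.3220636667417), np.float64(278.6669472043711))
0.199 (np.float64(275.3330393109128), np.float64(264.22211260670736))
0.274 (np.float64(275.3613131776848), np.float64(227.0114193123643))
exp (np.float64(274.9568808463022), np.float64(226.71709637498753))
```

View pics/w1.png

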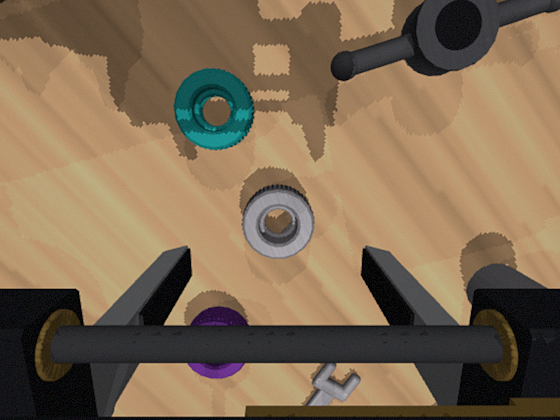

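The wrist view shows the gauge between the open fingers, its top face centred near (279,223). The teal ring is at (214,109), the purple one at (217,340), and the spare nut's ear end at (345,66).

Run:
```python
from h import *
c=cam('wrist');im=c['image'].astype(int)
# top-face: bright, unsaturated
sat=im.max(2)-im.min(2); m=((sat<22)&(im.min(2)>120)).astype(np.uint8); m[:170]=0;m[265:]=0;m[:,:230]=0;m[:,325:]=0
cs,_=cv2.findContours(m,cv2.RETR_EXTERNAL,cv2.CHAIN_APPROX_NONE); k=max(cs,key=cv2.contourArea); e=cv2.fitEllipse(cv2.convexHull(k)); print(e)
t=cam('top');s=cam('scene'); u=e[0]
print(tri([ray(c,*u),ray(t,320,221.4),ray(s,251.2,189)]),tri([ray(c,*u),ray(s,251.2,189)]),plane(c,*u,.03), c['W'][:3,3])
print('diam',2*e[1][0]/2/c['fx']*(-(np.linalg.inv(c['W'])@[.453,-.178,.03,1])[2]))
```

```text
((277.4444274902344, 224.57806396484375), (65.2507553100586, 67.78060150146484), 91.82463073730469)
[ 0.45382239 -0.1766057   0.04143205] [ 0.45678344 -0.1735982   0.04925676] [ 0.45369935 -0.17812149  0.03      ] [ 0.49781216 -0.12355156  0.28522273]
diam 0.04994063890858624
```

Emit:
{"fn": "servo_tool", "kwargs": {"motion": [[0, 0.2, 0, -5, 0], [0, 0.2, 0, -9, 0], [0, 0.2, 0, -10.2, 0], [0, 0.2, 0, -10.2, 0], [1, 0.2, 0, -10.2, 0], [1, 0.2, 0, -10.2, 0], [1, 0.2, 0, -10.2, 0], [1, 0.2, 0, -10.2, 0], [1, 0.2, 0, -10.2, 0], [1, 0.2, 0, -10.2, 0]], "squeeze": 5}}

```text
time_s: 3.08
ee_pos: [0.4532, -0.1776, 0.2029]
eef_rot: [3.141, -0.0, 0.868]
force: [-0.5, 1.4, 4.4]
grip_width: 0.0563
grip_force: 5.0
```

Emit:
{"fn": "servo_tool", "kwargs": {"motion": [[0.3, 0, 0, 0, 0], [0, 0, 0, 0, 0], [0, 0, 0, 4, 10], [0, 0, 0, 4, 20], [0, 0, 0, 4, 30], [0, 0, 0, 4, 40], [0, 0, 0, 4, 50], [0, 0, 0, 4, 60], [0, 0, 0, 4, 70], [0, 0, 0, 4, 80], [0, 0, 0, 3, 90], [0, 0, 0, 0.1, 90], [0.3, 0, 0, 0.1, 90], [1, 0, 0, 0.1, 90], [1, 0, 0, 0.1, 90], [1, 0, 0, 0.1, 90], [1, 0, 0, 0.1, 90]], "squeeze": 5}}

```text
time_s: 5.2
ee_pos: [0.4532, -0.1777, 0.2042]
eef_rot: [-3.142, 0.001, 2.438]
force: [-2.7, -1.1, 7.1]
grip_width: 0.0559
grip_force: 5.0
```

Emit:
{"fn": "servo_tool", "kwargs": {"motion": [[1, 0, 0, 0, 0], [1, 0, 0, 0, 0], [1, 0, 0, 5, 0], [1, 0, 0, 11, 8], [1, 0, 2, 17, 18], [1, 2, 6, 22, 28], [1, 4, 11, 22.6, 38], [1, 6.5, 16, 22.6, 48], [1, 9, 21.5, 22.6, 58], [1, 11, 27, 22.6, 68], [1, 13, 32, 22.6, 78], [1, 15, 36.5, 22.6, 88], [1, 15.8, 38.8, 22.6, 95], [1, 15.8, 38.8, 22.6, 95], [1, 15.8, 38.8, 22.6, 95], [1, 15.8, 38.8, 22.6, 95]], "squeeze": 25}}

```text
time_s: 7.2
ee_pos: [0.611, 0.2095, 0.4298]
eef_rot: [-3.142, -0.0, -2.189]
force: [0.4, 0.5, -4.6]
grip_width: 0.0557
grip_force: 25.0
```

Run:
```python
from h import *
o=ctrl.get_obs(); print(o['time_s'],o['ee_pos'],o['eef_rot'],o['qpos'],o['force'])
c=cam('wrist'); save(c,'pics/w2.png'); np.save('W2.npy',c['W'])
print('exp',proj(c,[.577,.161,.2]))
```

```text
7.2 [0.61104207 0.20947083 0.42984024] [-3.14152151e+00 -1.72271662e-05 -2.18897331e+00] [ 2.73570612e-01  5.04178005e-01  1.18017112e+00 -6.66123199e-05
  1.45721225e+00 -2.24983751e+00] [ 0.36226495  0.52116756 -4.58614356]
exp (np.float64(275.66579293236066), np.float64(148.24581966894732))
```

View pics/w2.png

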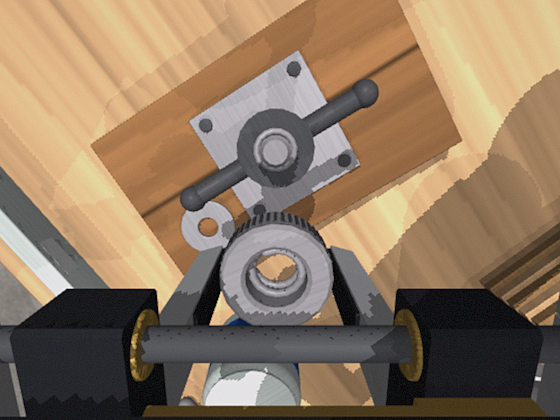

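The wrist view shows the spindle tip at about (275,149), the nut hub around it, and the gauge held level at (276,268). I'll fit the tip and hub circles, using the held gauge as a bias check.

Run:
```python
from h import *
c=cam('wrist'); o=ctrl.get_obs(); im=c['image']; g=cv2.cvtColor(im,cv2.COLOR_RGB2GRAY)
big=cv2.resize(im[95:205,200:350],None,fx=5,fy=5,interpolation=cv2.INTER_CUBIC); cv2.imwrite('pics/tip.png',big[:,:,::-1])
gb=cv2.medianBlur(cv2.resize(g[95:205,200:350],None,fx=5,fy=5,interpolation=cv2.INTER_CUBIC),9)
for lo,hi in((35,75),(75,130),(150,220)):
    k=cv2.HoughCircles(gb,cv2.HOUGH_GRADIENT_ALT,1.5,20,param1=100,param2=.6,minRadius=lo,maxRadius=hi)
    if k is not None:
        for x,y,r in k[0][:3]: 
            u,v=200+x/5-.4,95+y/5-.4; print(lo,u,v,r/5,plane(c,u,v,.2),plane(c,u,v,.166))
print('gauge exp',proj(c,o['ee_pos']-[0,0,.174]))
```

```text
35 273.1 151.6 13.719786 [0.57945081 0.16180204 0.2       ] [0.5808342  0.16326573 0.166     ]
75 275.5 150.1 21.652615 [0.57778266 0.16191514 0.2       ] [0.57889406 0.16339727 0.166     ]
75 275.5 150.1 17.862057 [0.57778266 0.16191514 0.2       ] [0.57889406 0.16339727 0.166     ]
gauge exp (np.float64(276.59077935433004), np.float64(280.75612979035014))
```

View pics/tip.png

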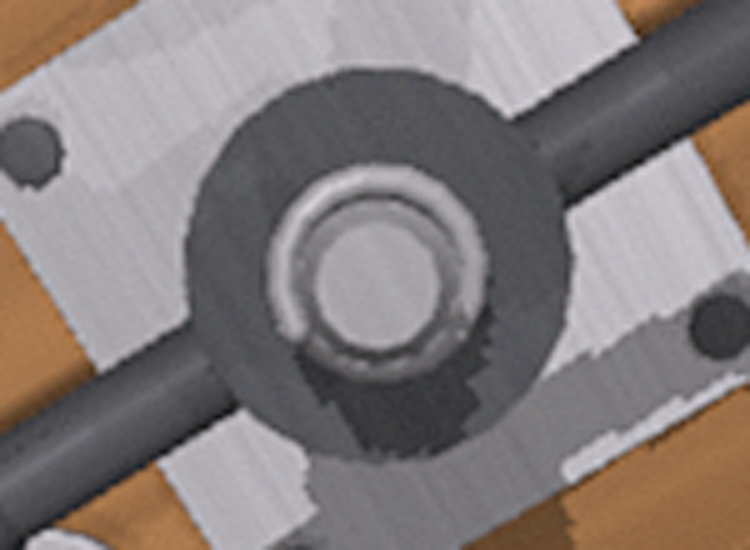

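The crop shows the tip disc at full-image (275.2,151.4), the thread crest circle at (275.4,149.2) and the hub at (275.2,147.6) with a radius of 38.6 px. All of them are concentric about the axis.

Run:
```python
from h import *
c=cam('wrist')
for u,v,r,R_,z in((275.2,151.4,12.4,.0,.2),(275.4,149.2,21.6,.0145,.186),(275.2,147.6,38.6,.0265,.166)):
    p=plane(c,u,v,z); q=np.linalg.inv(c['W'])@np.append(p,1)
    # height from apparent size
    print(p.round(4),'depth',-q[2],'from size',c['fx']*R_/r, 'z est',c['W'][2,3]-c['fx']*R_/r*0.98)
print(tri([ray(c,275.2,151.4),ray(cam('top'),172.6,163)]),ctrl.get_obs()['time_s'])
```

```text
[0.5784 0.1625 0.2   ] depth 0.20521674334414342 from size 0.0 z est 0.40851840390349453
[0.578  0.1621 0.186 ] depth 0.21866255676149132 from size 0.23217790514930112 z est 0.18098405685717944
[0.5781 0.162  0.166 ] depth 0.23805309135699554 from size 0.23744619065117023 z est 0.17582113706534772
[0.57900312 0.1627174  0.19181744] 7.4
```

Emit:
{"fn": "servo_tool", "kwargs": {"motion": [[1, -1.6, -2.4, 0, 0], [1, -3.2, -4.7, 0, 0], [1, -3.2, -4.7, 0, 0], [1, -3.2, -4.7, -1.5, 0], [1, -3.2, -4.7, -2.2, 0], [1, -3.2, -4.7, -2.7, 0], [1, -3.2, -4.7, -3.2, 0], [1, -3.2, -4.7, -3.2, 0]]}}

```text
time_s: 8.4
ee_pos: [0.5792, 0.1635, 0.3972]
eef_rot: [3.141, -0.0, -2.187]
force: [-1.0, 0.3, -3.4]
grip_width: 0.0556
grip_force: 25.0
```

Emit:
{"fn": "servo_tool", "kwargs": {"motion": [[1, 0, -0.1, -0.4, 0], [1, 0, -0.1, -0.8, 0], [1, 0, -0.1, -1.0, 0], [1, 0, -0.1, -1.0, 0]]}}

```text
time_s: 8.9
ee_pos: [0.5791, 0.1624, 0.3874]
eef_rot: [3.141, -0.0, -2.187]
force: [-1.3, 0.4, -4.6]
grip_width: 0.0558
grip_force: 25.0
```

Emit:
{"fn": "servo_tool", "kwargs": {"motion": [[1, 0, 0, -0.1, 0], [1, 0, 0, -0.2, 0], [1, 0, 0, -0.2, 0]]}}

```text
time_s: 9.28
ee_pos: [0.5791, 0.1624, 0.386]
eef_rot: [-3.141, 0.0, -2.187]
force: [-3.8, -1.5, 1.1]
grip_width: 0.0558
grip_force: 25.0
```

Emit:
{"fn": "servo_tool", "kwargs": {"motion": [[1, 0, 0, -0.028, -10], [1, 0, 0, -0.056, -20], [1, 0, 0, -0.083, -30], [1, 0, 0, -0.111, -40], [1, 0, 0, -0.139, -50], [1, 0, 0, -0.167, -60], [1, 0, 0, -0.194, -70], [1, 0, 0, -0.222, -80], [1, 0, 0, -0.25, -90], [1, 0, 0, -0.278, -100], [1, 0, 0, -0.306, -110], [1, 0, 0, -0.333, -120]]}}

```text
time_s: 10.78
ee_pos: [0.5791, 0.1619, 0.3833]
eef_rot: [3.141, 0.001, 1.996]
force: [-7.6, -5.7, 7.3]
grip_width: 0.0557
grip_force: 25.0
```

Emit:
{"fn": "servo_tool", "kwargs": {"motion": [[1, -0.05, -0.04, 0, -10], [1, -0.1, -0.07, -0.02, -20], [1, -0.1, -0.07, -0.043, -30], [1, -0.1, -0.07, -0.071, -40], [1, -0.1, -0.07, -0.099, -50], [1, -0.1, -0.07, -0.127, -60], [1, -0.1, -0.07, -0.154, -70]]}}

```text
time_s: 11.65
ee_pos: [0.5783, 0.1615, 0.3816]
eef_rot: [3.14, -0.001, 0.774]
force: [-0.9, -3.5, 3.4]
grip_width: 0.0556
grip_force: 25.0
```

```bash
python3 -c "
from h import *
o=ctrl.get_obs();print(o['ee_pos'],o['force'],o['moment'],o['qpos'][5],o['eef_rot'])
c=cam('scene');i=c['image'][240:330,300:420];cv2.imwrite('pics/s3.png',cv2.resize(i,None,fx=5,fy=5,interpolation=2)[:,:,::-1])"
```

```text
[0.57834143 0.16147272 0.38159087] [-0.94670768 -3.53551689  3.38005243] [-0.62929301  0.26564936  0.03074364] 1.0079495938007772 [ 3.13993702e+00 -1.30486899e-03  7.74393415e-01]
```

Emit:
{"fn": "servo_tool", "kwargs": {"motion": [[1, 0, -0.03, -0.028, -10], [1, 0, -0.03, -0.056, -20], [1, 0, -0.03, -0.083, -30], [1, 0, -0.03, -0.111, -40], [1, 0, -0.03, -0.139, -50], [1, 0, -0.03, -0.167, -60], [1, 0, -0.03, -0.194, -70], [1, 0, -0.03, -0.222, -80]]}}

```text
time_s: 12.7
ee_pos: [0.5782, 0.1613, 0.3794]
eef_rot: [-3.141, -0.001, -0.619]
force: [-2.9, -2.7, 4.9]
grip_width: 0.0557
grip_force: 25.0
```

```bash
python3 -c "
from h import *
o=ctrl.get_obs();print(o['ee_pos'],o['force'],o['moment'],o['qpos'][5],o['eef_rot'])"
```

```text
[0.57819178 0.16130541 0.3793602 ] [-2.89614308 -2.69387378  4.91496487] [-0.44006078  0.70331545  0.03372281] 2.4005903364412027 [-3.14088933e+00 -1.04353412e-03 -6.18625023e-01]
```

Emit:
{"fn": "servo_tool", "kwargs": {"motion": [[0.2, 0, 0, 0, 0], [0, 0, 0, 0, 0], [0, 0, 0, 0, 10.6], [0, 0, 0, 0, 21], [0, 0, 0, 0, 31.5], [0, 0, 0, 0, 42], [0, 0, 0, 0, 52.5], [0, 0, 0, 0, 63], [0, 0, 0, 0, 73.5], [0, 0, 0, 0, 84], [0, 0, 0, 0, 94.5], [0, 0, 0, 0, 105], [0, 0, 0, 0, 115.5], [0, 0, 0, 0, 126], [0, 0, 0, 0, 136.5], [0, 0, 0, 0, 147], [0, 0, 0, 0, 157.5], [0, 0, 0, 0, 168], [0, 0, 0, 0, 178.5], [0, 0, 0, 0, 189]]}}

```text
time_s: 15.2
ee_pos: [0.5782, 0.1615, 0.3785]
eef_rot: [3.141, 0.0, 2.693]
force: [0.7, 1.0, -0.0]
grip_width: 0.0943
grip_force: 0.0
```

```bash
python3 -c "
from h import *
o=ctrl.get_obs();print(o['ee_pos'],o['force'],o['moment'],o['qpos'][5],o['grip_width'])
c=cam('wrist');save(c,'pics/w4.png');s=cam('scene');save(s,'pics/s4.png')
a=cv2.resize(c['image'],(400,300));b=cv2.resize(s['image'][230:320,310:430],(400,300),interpolation=2)
cv2.imwrite('pics/m4.png',np.hstack([a,b])[:,:,::-1])
print(proj(c,[.5785,.162,.2045]))"
```

```text
[0.57819822 0.16151124 0.37849959] [ 0.68959398  1.03480467 -0.01816765] [-0.03925477 -0.15694046  0.01283315] -0.9105787064132282 0.09426276446459672
(np.float64(275.568192037284), np.float64(281.73302881225874))
```

View pics/m4.png

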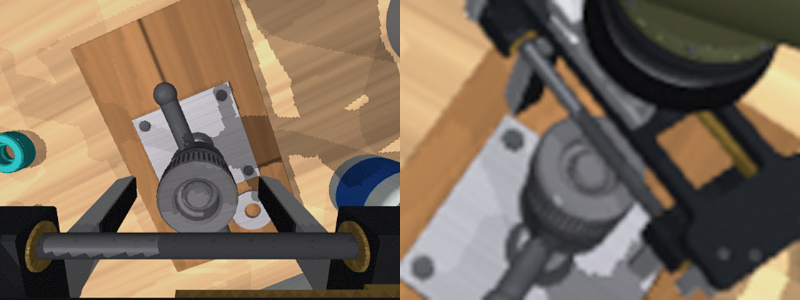

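The gauge sits level on the spindle above the hub, at left panel (198,190) and scene panel (585,165), and the open fingers are clear of it. I'll finish the return turn and regrip.

Emit:
{"fn": "servo_tool", "kwargs": {"motion": [[0, 0, 0, 0, 10], [0, 0, 0, 0, 20], [0, 0, 0, 0, 30], [0, 0, 0, 0, 40], [0, 0, 0, 0, 50], [0, 0, 0, 0, 60], [0, 0, 0, 0, 70], [0, 0, 0, 0, 79], [0.3, 0, 0, 0, 79], [1, 0, 0, 0, 79], [1, 0, 0, 0, 79], [1, 0, 0, 0, 79], [1, 0, 0, 0, 79]], "squeeze": 20}}

```text
time_s: 16.92
ee_pos: [0.5782, 0.1614, 0.3786]
eef_rot: [-3.141, 0.0, -2.222]
force: [1.0, -1.3, 0.0]
grip_width: 0.0561
grip_force: 20.0
```

```bash
python3 -c "
from h import *
o=ctrl.get_obs();print(o['ee_pos'],o['force'],o['moment'],o['qpos'][5],o['grip_width'])"
```

```text
[0.57817192 0.16138914 0.37862251] [ 0.9535724  -1.25991982  0.02125589] [ 0.02955494 -0.17948527 -0.02006126] -2.278810157922031 0.0561348890074143
```

Emit:
{"fn": "servo_tool", "kwargs": {"motion": [[1, 0, 0, -0.028, -10], [1, 0, 0, -0.056, -20], [1, 0, 0, -0.083, -30], [1, 0, 0, -0.111, -40], [1, 0, 0, -0.139, -50], [1, 0, 0, -0.167, -60], [1, 0, 0, -0.194, -70], [1, 0, 0, -0.222, -80], [1, 0, 0, -0.25, -90], [1, 0, 0, -0.278, -100], [1, 0, 0, -0.306, -110], [1, 0, 0, -0.333, -120], [1, 0, 0, -0.361, -130], [1, 0, 0, -0.389, -140]]}}

```text
time_s: 18.68
ee_pos: [0.578, 0.1614, 0.3748]
eef_rot: [-3.141, 0.0, 1.612]
force: [-2.1, -0.1, 2.2]
grip_width: 0.056
grip_force: 20.0
```

```bash
cat > st.py <<'E'
from station import ctrl
o=ctrl.get_obs();print(o['time_s'],o['ee_pos'].round(4),o['force'].round(2),o['moment'].round(3),o['qpos'][5],o['eef_rot'][2],o['grip_width'].round(4))
E
python3 st.py
```

```text
Traceback (most recent call last):
  File "st.py", line 2, in <module>
    o=ctrl.get_obs();print(o['time_s'],o['ee_pos'].round(4),o['force'].round(2),o['moment'].round(3),o['qpos'][5],o['eef_rot'][2],o['grip_width'].round(4))
                                                                                                                                  ^^^^^^^^^^^^^^^^^^^^^
AttributeError: 'float' object has no attribute 'round'
```

Smooth so far. I'll go on in smaller bites.

```bash
sed -i "s/,o\['grip_width'\].round(4)//" st.py; python3 st.py
```

```text
18.675 [0.578  0.1614 0.3748] [-2.12 -0.12  2.19] [-0.189  0.437  0.004] 0.17012331777299305 1.6119461104070605
```

Emit:
{"fn": "servo_tool", "kwargs": {"motion": [[1, 0, 0, -0.019, -7], [1, 0, 0, -0.039, -14], [1, 0, 0, -0.058, -21], [1, 0, 0, -0.078, -28], [1, 0, 0, -0.097, -35], [1, 0, 0, -0.117, -42]]}}

```text
time_s: 19.42
ee_pos: [0.578, 0.1614, 0.3737]
eef_rot: [-3.141, 0.0, 0.881]
force: [-2.8, -1.5, 4.0]
grip_width: 0.0556
grip_force: 20.0
```

```bash
python3 st.py
```

```text
19.425 [0.578  0.1614 0.3737] [-2.78 -1.45  3.99] [-0.12   0.55   0.041] 0.9014332016090503 0.8806553971744813
```

Emit:
{"fn": "servo_tool", "kwargs": {"motion": [[1, 0, 0, -0.019, -7], [1, 0, 0, -0.039, -14], [1, 0, 0, -0.055, -20], [1, 0, 0, -0.07, -25], [1, 0, 0, -0.083, -30]]}}

```text
time_s: 20.05
ee_pos: [0.578, 0.1614, 0.3729]
eef_rot: [-3.141, 0.0, 0.358]
force: [-3.0, -0.4, 3.4]
grip_width: 0.0559
grip_force: 20.0
```

```bash
python3 st.py
```

```text
20.05 [0.578  0.1614 0.3729] [-2.99 -0.37  3.43] [-0.054  0.511  0.034] 1.423904633477202 0.3582167843346078
```

Emit:
{"fn": "servo_tool", "kwargs": {"motion": [[1, 0, 0, -0.014, -5], [1, 0, 0, -0.028, -10], [1, 0, 0, -0.042, -15], [1, 0, 0, -0.055, -20], [1, 0, 0, -0.07, -25]]}}

```text
time_s: 20.68
ee_pos: [0.578, 0.1615, 0.3722]
eef_rot: [-3.142, 0.001, -0.078]
force: [-2.9, 0.5, 2.8]
grip_width: 0.0559
grip_force: 20.0
```

```bash
python3 st.py
```

```text
20.675 [0.578  0.1615 0.3722] [-2.91  0.54  2.8 ] [0.035 0.609 0.04 ] 1.86022011991475 -0.07811396694485362
```

Emit:
{"fn": "servo_tool", "kwargs": {"motion": [[1, 0, 0, -0.014, -5], [1, 0, 0, -0.028, -10], [1, 0, 0, -0.042, -15], [1, 0, 0, -0.055, -20]]}}

```text
time_s: 21.18
ee_pos: [0.578, 0.1615, 0.3716]
eef_rot: [-3.142, 0.001, -0.427]
force: [-2.1, 0.4, 1.9]
grip_width: 0.0561
grip_force: 20.0
```

```bash
python3 st.py
```

```text
21.175 [0.578  0.1615 0.3716] [-2.1   0.45  1.85] [0.187 0.545 0.072] 2.2093038700006837 -0.4271464006720338
```

Emit:
{"fn": "servo_tool", "kwargs": {"motion": [[0.2, 0, 0, 0, 0], [0, 0, 0, 0, 0], [0, 0, 0, 0, 10], [0, 0, 0, 0, 20], [0, 0, 0, 0, 30], [0, 0, 0, 0, 40], [0, 0, 0, 0, 50], [0, 0, 0, 0, 60], [0, 0, 0, 0, 70], [0, 0, 0, 0, 80], [0, 0, 0, 0, 90], [0, 0, 0, 0, 100], [0, 0, 0, 0, 110], [0, 0, 0, 0, 115], [0.3, 0, 0, 0, 115], [1, 0, 0, 0, 115], [1, 0, 0, 0, 115], [1, 0, 0, 0, 115], [1, 0, 0, 0, 115]]}}

```text
time_s: 23.55
ee_pos: [0.5781, 0.1614, 0.3714]
eef_rot: [-3.142, -0.0, 1.583]
force: [-1.1, 0.0, 0.6]
grip_width: 0.0559
grip_force: 20.0
```

```bash
python3 st.py
```

```text
23.55 [0.5781 0.1614 0.3714] [-1.13  0.04  0.63] [-0.054 -0.032 -0.014] 0.19913266554988912 1.5829240533653461
```

Emit:
{"fn": "servo_tool", "kwargs": {"motion": [[1, 0, 0, -0.014, -5], [1, 0, 0, -0.028, -10], [1, 0, 0, -0.042, -15], [1, 0, 0, -0.042, -15]]}}

```text
time_s: 24.05
ee_pos: [0.5781, 0.1613, 0.371]
eef_rot: [-3.141, 0.0, 1.322]
force: [-1.0, -1.4, 1.9]
grip_width: 0.056
grip_force: 20.0
```

```bash
python3 st.py
```

```text
24.05 [0.5781 0.1613 0.371 ] [-0.98 -1.44  1.91] [-0.377  0.256 -0.048] 0.46029136687452127 1.3216612121514277
```

Emit:
{"fn": "servo_tool", "kwargs": {"motion": [[1, 0, 0, -0.014, -5], [1, 0, 0, -0.028, -10], [1, 0, 0, -0.042, -15], [1, 0, 0, -0.055, -20], [1, 0, 0, -0.055, -20]]}}

```text
time_s: 24.68
ee_pos: [0.5781, 0.1614, 0.3705]
eef_rot: [3.141, 0.0, 0.974]
force: [-1.1, -1.8, 0.9]
grip_width: 0.056
grip_force: 20.0
```

```bash
python3 st.py
```

```text
24.675 [0.5781 0.1614 0.3705] [-1.15 -1.79  0.93] [-0.387  0.157  0.003] 0.8075296068191491 0.9744733372856098
```

Emit:
{"fn": "servo_tool", "kwargs": {"motion": [[1, 0, 0, -0.014, -5], [1, 0, 0, -0.028, -10], [1, 0, 0, -0.042, -15], [1, 0, 0, -0.042, -15]]}}

```text
time_s: 25.18
ee_pos: [0.5782, 0.1614, 0.3701]
eef_rot: [3.141, -0.0, 0.714]
force: [-0.4, -1.6, 2.4]
grip_width: 0.0558
grip_force: 20.0
```

```bash
python3 st.py
```

```text
25.175 [0.5782 0.1614 0.3701] [-0.4  -1.62  2.43] [-0.465  0.222  0.035] 1.0683532778229385 0.7136583916047254
```

Emit:
{"fn": "servo_tool", "kwargs": {"motion": [[1, 0, 0, -0.014, -5], [1, 0, 0, -0.028, -10], [1, 0, 0, -0.042, -15], [1, 0, 0, -0.042, -15]]}}

```text
time_s: 25.68
ee_pos: [0.5781, 0.1614, 0.3697]
eef_rot: [3.142, -0.0, 0.452]
force: [-1.1, -2.0, 2.9]
grip_width: 0.0557
grip_force: 20.0
```

```bash
python3 st.py
```

```text
25.675 [0.5781 0.1614 0.3697] [-1.06 -2.    2.92] [-0.331  0.27   0.006] 1.329577785382839 0.452458534118908
```

Emit:
{"fn": "servo_tool", "kwargs": {"motion": [[1, 0, 0, -0.014, -5], [1, 0, 0, -0.028, -10], [1, 0, 0, -0.042, -15], [1, 0, 0, -0.042, -15]]}}

```text
time_s: 26.18
ee_pos: [0.5781, 0.1614, 0.3693]
eef_rot: [-3.142, -0.0, 0.191]
force: [-1.7, -1.6, 3.0]
grip_width: 0.0563
grip_force: 20.0
```

```bash
python3 st.py
```

```text
26.175 [0.5781 0.1614 0.3693] [-1.7  -1.64  3.05] [-0.371  0.33   0.023] 1.5910706151661032 0.19100039967692006
```

Emit:
{"fn": "servo_tool", "kwargs": {"motion": [[1, 0, 0, -0.014, -5], [1, 0, 0, -0.028, -10], [1, 0, 0, -0.042, -15], [1, 0, 0, -0.042, -15]]}}

```text
time_s: 26.68
ee_pos: [0.5781, 0.1615, 0.3689]
eef_rot: [-3.141, -0.0, -0.071]
force: [-0.7, -2.2, 4.1]
grip_width: 0.0558
grip_force: 20.0
```

```bash
python3 st.py
```

```text
26.675 [0.5781 0.1615 0.3689] [-0.75 -2.23  4.06] [-0.399  0.404 -0.005] 1.852744653522539 -0.07064693674669065
```

Emit:
{"fn": "servo_tool", "kwargs": {"motion": [[1, 0, 0, -0.014, -5], [1, 0, 0, -0.028, -10], [1, 0, 0, -0.042, -15], [1, 0, 0, -0.042, -15]]}}

```text
time_s: 27.18
ee_pos: [0.5781, 0.1615, 0.3685]
eef_rot: [-3.141, -0.0, -0.332]
force: [-1.4, -1.5, 3.9]
grip_width: 0.0561
grip_force: 20.0
```

```bash
python3 st.py
```

```text
27.175 [0.5781 0.1615 0.3685] [-1.42 -1.54  3.93] [-0.349  0.405 -0.019] 2.1144539718040973 -0.33237104952825325
```

Emit:
{"fn": "servo_tool", "kwargs": {"motion": [[0.2, 0, 0, 0, 0], [0, 0, 0, 0, 0], [0, 0, 0, 0, 10], [0, 0, 0, 0, 20], [0, 0, 0, 0, 30], [0, 0, 0, 0, 40], [0, 0, 0, 0, 50], [0, 0, 0, 0, 60], [0, 0, 0, 0, 70], [0, 0, 0, 0, 80], [0, 0, 0, 0, 90], [0, 0, 0, 0, 100], [0, 0, 0, 0, 110], [0, 0, 0, 0, 110]]}}

```text
time_s: 28.92
ee_pos: [0.5781, 0.1615, 0.3682]
eef_rot: [-3.141, -0.0, 1.583]
force: [-1.1, -0.6, 0.3]
grip_width: 0.0937
grip_force: 0.0
```

```bash
python3 st.py; python3 -c "
from h import *
c=cam('wrist');s=cam('scene')
a=cv2.resize(c['image'][130:340,140:420],(400,300),interpolation=2);b=cv2.resize(s['image'][240:315,320:420],(400,300),interpolation=2)
cv2.imwrite('pics/m5.png',np.hstack([a,b])[:,:,::-1])
for z in (.164,.169,.194,.199,.2): print(z,proj(c,[.5781,.1615,z]),proj(s,[.5781,.1615,z]))"
```

```text
28.925 [0.5781 0.1615 0.3682] [-1.09 -0.64  0.32] [-0.024 -0.072  0.036] 0.1988780488180394 1.583261122668154
0.164 (np.float64(275.094716009105), np.float64(260.27150513497287)) (np.float64(362.1064983156363), np.float64(287.2229426324404))
0.169 (np.float64(275.0621158905455), np.float64(263.6019007637048)) (np.float64(362.6499054231361), np.float64(286.3244160326627))
0.194 (np.float64(274.8704574533345), np.float64(283.1815357374575)) (np.float64(365.4751313840408), np.float64(281.65288958183083))
0.199 (np.float64(274.8251830672284), np.float64(287.80672190989117)) (np.float64(366.06282659197177), np.float64(280.68113236776446))
0.2 (np.float64(274.8157981908044), np.float64(288.7654715341193)) (np.float64(366.181309212299), np.float64(280.4852207123847))
```

View pics/m5.png

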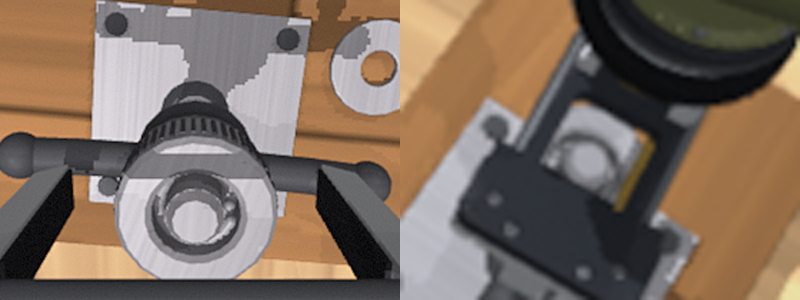

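The gauge has wound down level, with its top now about flush with the spindle tip and its underside close to the hub. I'll regrip and keep winding gently.

Emit:
{"fn": "servo_tool", "kwargs": {"motion": [[0.3, 0, 0, 0, 0], [1, 0, 0, 0, 0], [1, 0, 0, 0, 0], [1, 0, 0, 0, 0], [1, 0, 0, 0, 0], [1, 0, 0, -0.014, -5], [1, 0, 0, -0.028, -10], [1, 0, 0, -0.028, -10]]}}

```text
time_s: 30.02
ee_pos: [0.5781, 0.1614, 0.3681]
eef_rot: [3.142, -0.0, 1.409]
force: [-0.2, 0.9, 0.2]
grip_width: 0.0562
grip_force: 20.0
```

```bash
python3 st.py
```

```text
30.025 [0.5781 0.1614 0.3681] [-0.17  0.92  0.23] [-0.036 -0.077 -0.049] 0.37298937911620966 1.4090756079005944
```

Emit:
{"fn": "servo_tool", "kwargs": {"motion": [[1, 0, 0, -0.014, -5], [1, 0, 0, -0.028, -10], [1, 0, 0, -0.028, -10]]}}

```text
time_s: 30.4
ee_pos: [0.5781, 0.1614, 0.3678]
eef_rot: [3.142, 0.0, 1.236]
force: [-0.5, -1.1, 0.1]
grip_width: 0.0556
grip_force: 20.0
```

```bash
python3 st.py
```

```text
30.4 [0.5781 0.1614 0.3678] [-0.45 -1.15  0.08] [-0.142 -0.002 -0.061] 0.5457260259974569 1.2363100722626124
```

Emit:
{"fn": "servo_tool", "kwargs": {"motion": [[1, 0, 0, -0.014, -5], [1, 0, 0, -0.028, -10], [1, 0, 0, -0.028, -10]]}}

```text
time_s: 30.78
ee_pos: [0.5782, 0.1615, 0.3678]
eef_rot: [3.141, -0.001, 1.063]
force: [1.5, 0.7, 1.5]
grip_width: 0.0557
grip_force: 20.0
```

```bash
python3 st.py
```

```text
30.775 [0.5782 0.1615 0.3678] [1.46 0.75 1.45] [-0.086 -0.343  0.016] 0.719255851403012 1.0628561776364613
```

Emit:
{"fn": "servo_tool", "kwargs": {"motion": [[1, 0, 0, -0.014, -5], [1, 0, 0, -0.028, -10], [1, 0, 0, -0.028, -10]]}}

```text
time_s: 31.15
ee_pos: [0.5783, 0.1615, 0.3677]
eef_rot: [3.141, -0.001, 0.889]
force: [2.2, 0.6, 5.3]
grip_width: 0.0557
grip_force: 20.0
```

```bash
python3 st.py
```

```text
31.15 [0.5783 0.1615 0.3677] [2.25 0.57 5.26] [-0.128 -0.557 -0.011] 0.8932646119163382 0.8888369079239653
```

Emit:
{"fn": "servo_tool", "kwargs": {"motion": [[1, 0, 0, 0, -5], [1, 0, 0, 0, -10], [1, 0, 0, 0, -10]]}}

```text
time_s: 31.52
ee_pos: [0.5782, 0.1614, 0.3677]
eef_rot: [3.141, -0.001, 0.715]
force: [2.9, 0.4, 5.7]
grip_width: 0.056
grip_force: 20.0
```

```bash
python3 st.py
```

```text
31.525 [0.5782 0.1614 0.3677] [2.93 0.35 5.73] [-0.208 -0.538  0.056] 1.0675256301649128 0.7145164986468968
```

Emit:
{"fn": "servo_tool", "kwargs": {"motion": [[1, 0, 0, 0, -5], [1, 0, 0, 0, -10], [1, 0, 0, 0, -10]]}}

```text
time_s: 31.9
ee_pos: [0.5782, 0.1614, 0.3677]
eef_rot: [3.141, -0.001, 0.54]
force: [2.3, -0.8, 6.4]
grip_width: 0.0562
grip_force: 20.0
```

```bash
python3 st.py
```

```text
31.9 [0.5782 0.1614 0.3677] [ 2.3  -0.77  6.38] [-0.286 -0.575  0.026] 1.2419636962021705 0.5400519036965419
```

Now 5° at a time, since the axial play is nearly used up.

Emit:
{"fn": "servo_tool", "kwargs": {"motion": [[1, 0, 0, 0, -5], [1, 0, 0, 0, -8], [1, 0, 0, 0, -8]]}}

```text
time_s: 32.28
ee_pos: [0.5782, 0.1614, 0.3677]
eef_rot: [3.141, -0.001, 0.401]
force: [2.5, -0.5, 6.2]
grip_width: 0.0563
grip_force: 20.0
```

```bash
python3 st.py
```

```text
32.275 [0.5782 0.1614 0.3677] [ 2.48 -0.48  6.23] [-0.329 -0.644  0.069] 1.3810353013614831 0.4009930536748516
```

Emit:
{"fn": "servo_tool", "kwargs": {"motion": [[1, 0, 0, 0, -5], [1, 0, 0, 0, -5]]}}

```text
time_s: 32.52
ee_pos: [0.5782, 0.1614, 0.3676]
eef_rot: [3.141, -0.001, 0.313]
force: [2.8, 0.7, 6.2]
grip_width: 0.0557
grip_force: 20.0
```

```bash
python3 st.py
```

```text
32.525 [0.5782 0.1614 0.3676] [2.83 0.7  6.23] [-0.373 -0.527 -0.105] 1.4687954866925124 0.3133314003925589
```

Emit:
{"fn": "servo_tool", "kwargs": {"motion": [[1, 0, 0, 0, -5], [1, 0, 0, 0, -5], [1, 0, 0, 0, -5]]}}

```text
time_s: 32.9
ee_pos: [0.5781, 0.1615, 0.3676]
eef_rot: [3.141, -0.0, 0.227]
force: [1.7, 0.5, 5.7]
grip_width: 0.0559
grip_force: 20.0
```

```bash
python3 st.py
```

```text
32.9 [0.5781 0.1615 0.3676] [1.68 0.46 5.68] [-0.356 -0.377 -0.097] 1.5549595960897897 0.22724191430368257
```

Emit:
{"fn": "servo_tool", "kwargs": {"motion": [[1, 0, 0, 0, -5], [1, 0, 0, 0, -5], [1, 0, 0, 0, -5]]}}

```text
time_s: 33.28
ee_pos: [0.578, 0.1616, 0.3675]
eef_rot: [-3.141, 0.0, 0.14]
force: [0.5, 2.6, 5.2]
grip_width: 0.056
grip_force: 20.0
```

```bash
python3 st.py
```

```text
33.275 [0.578  0.1616 0.3675] [0.54 2.65 5.19] [-0.214 -0.101 -0.179] 1.6422331812621074 0.14007916721311298
```

Emit:
{"fn": "servo_tool", "kwargs": {"motion": [[1, 0, 0, 0, -3], [1, 0, 0, 0, -3], [1, 0, 0, 0, -3]]}}

```text
time_s: 33.65
ee_pos: [0.5779, 0.1617, 0.3674]
eef_rot: [-3.141, 0.001, 0.088]
force: [-0.3, 2.1, 5.1]
grip_width: 0.0555
grip_force: 20.0
```

```bash
python3 st.py
```

```text
33.65 [0.5779 0.1617 0.3674] [-0.26  2.08  5.09] [-0.078  0.192  0.286] 1.69416351079524 0.08829134737056932
```

Emit:
{"fn": "servo_tool", "kwargs": {"motion": [[1, 0, 0, 0, 0], [1, 0, 0, 0, 0]]}}

```text
time_s: 33.9
ee_pos: [0.5779, 0.1617, 0.3674]
eef_rot: [-3.141, 0.001, 0.088]
force: [-0.2, 1.8, 4.9]
grip_width: 0.0559
grip_force: 20.0
```

```bash
python3 st.py; python3 -c "
from station import ctrl
print(ctrl.get_obs()['tau'].round(3))"
```

```text
33.9 [0.5779 0.1617 0.3674] [-0.21  1.79  4.87] [-0.019  0.13   0.241] 1.694115295249073 0.08834517071778358
[-1.4780e+00 -5.7635e+01 -3.2832e+01 -1.6000e-02 -2.7400e-01  2.8200e-01]
```

Emit:
{"fn": "servo_tool", "kwargs": {"motion": [[1, 0, 0, 0, -2], [1, 0, 0, 0, -2], [1, 0, 0, 0, -2]]}}

```text
time_s: 34.28
ee_pos: [0.5778, 0.1617, 0.3673]
eef_rot: [-3.141, 0.002, 0.054]
force: [-3.3, 1.2, 5.9]
grip_width: 0.0562
grip_force: 20.0
```

```bash
python3 st.py; python3 -c "
from station import ctrl
print(ctrl.get_obs()['tau'].round(3))"
```

```text
34.275 [0.5778 0.1617 0.3673] [-3.26  1.18  5.92] [0.112 0.552 0.631] 1.728707163825997 0.05382557510681263
[ -1.904 -57.266 -33.41   -0.139  -0.775   0.615]
```

The turning has stiffened to 0.24 and then 0.63 N m, so the gauge is nipped. I'll back off half a turn at once.

Emit:
{"fn": "servo_tool", "kwargs": {"motion": [[1, 0, 0, 0, 10], [1, 0, 0, 0.02, 20], [1, 0, 0, 0.04, 30], [1, 0, 0, 0.07, 40], [1, 0, 0, 0.09, 50], [1, 0, 0, 0.12, 60], [1, 0, 0, 0.15, 70], [1, 0, 0, 0.17, 80], [1, 0, 0, 0.2, 90], [1, 0, 0, 0.23, 100], [1, 0, 0, 0.26, 110], [1, 0, 0, 0.28, 120], [1, 0, 0, 0.31, 130], [1, 0, 0, 0.34, 140], [1, 0, 0, 0.37, 150], [1, 0, 0, 0.4, 160], [1, 0, 0, 0.42, 170], [1, 0, 0, 0.45, 180], [1, 0, 0, 0.45, 180]]}}

```text
time_s: 36.65
ee_pos: [0.5781, 0.1616, 0.3708]
eef_rot: [3.141, -0.002, -3.091]
force: [2.7, 2.4, -5.5]
grip_width: 0.056
grip_force: 20.0
```

```bash
python3 st.py
```

```text
36.65 [0.5781 0.1616 0.3708] [ 2.73  2.4  -5.5 ] [ 0.591 -0.847  0.027] -1.4096471448277188 -3.0914278236117125
```

Emit:
{"fn": "servo_tool", "kwargs": {"motion": [[0.3, 0, 0, 0, 0], [0, 0, 0, 0, 0], [0, 0, 0, 0, 0], [0, 0, 0, 0, 0], [0, 0, 0, 3, 0], [0, 0, 0, 8, 0], [0, -4, 0, 14, 0], [0, -9, -4, 16, 0], [0, -13, -8, 16, 0], [0, -13, -8, 16, 0], [0, -13, -8, 16, 0]]}}

```text
time_s: 38.02
ee_pos: [0.4483, 0.0814, 0.532]
eef_rot: [3.141, 0.001, -3.095]
force: [-0.2, 1.0, 0.7]
grip_width: 0.094
grip_force: 0.0
```

```bash
python3 st.py; python3 -c "
from h import *
s=cam('scene');t=cam('top')
f=lambda a:cv2.resize(a,(400,300),interpolation=2)
cv2.imwrite('pics/m6.png',np.hstack([f(s['image'][235:325,305:425]),f(t['image'][135:195,135:215])])[:,:,::-1])
for z in (.166,.17,.2): print(z,proj(s,[.5781,.1615,z]))"
```

```text
38.025 [0.4483 0.0814 0.532 ] [-0.24  1.01  0.66] [ 0.061 -0.119 -0.06 ] -1.5180747179163294 -3.095035576510892
0.166 (np.float64(362.32302664950527), np.float64(286.86491185790385))
0.17 (np.float64(362.7594256475934), np.float64(286.14332374746743))
0.2 (np.float64(366.181309212299), np.float64(280.4852207123847))
```

View pics/m6.png

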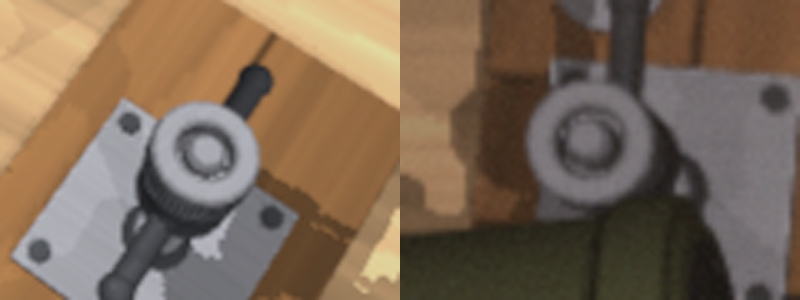

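The gauge sits level and concentric on the spindle, at left panel (207,150) and right panel (590,143), and the gripper is clear. I'm handing in.

```bash
python3 -c "
from station import ctrl
print(ctrl.hand_in())"
```

```text
the job is handed in; nothing more can be done
None
```

The job is handed in, with no verdict returned: the gauge was wound down until it nipped the wing nut (0.24 N m held, 0.63 N m peak against the 0.2 finger-tight figure), backed off half a turn and released, hanging level on the spindle, with the spare nut and tube ring not touched.

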